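Hang the two spanners in the tool bay and shut its door

TASK

Hang both spanners from the slotted stand by their eyes on the two hooks of the plywood tool bay, one on each hook: the long one over the low floor, the short one over the raised step. Then push the bay's door fully shut until its catch holds it, and leave the other things on the bench where they are.

Things in the scene. Friction and masses are not known exactly. Their poses are not given: they have to be found in the camera images.
- long_spanner: Long spanner, 170 mm: a flat steel fork spanner of about 0.16 kg that stands upright in a slot of the stand, rubber tab at the top, fork at the bottom (two prongs, 17 mm gap; 37 mm wide, the widest part but for the 44 mm ring of the eye). Origin at the middle of its bottom end. Axes: x the plate's normal, y its width, z up towards the tab; symmetric about x and y.
- long_spanner_eye (a point): Centre of the long spanner's hanging eye, a round hole of 26 mm diameter along x through a steel ring of 44 mm outer diameter, 8 mm thick; 115 mm above the bottom end and 55 mm below the top end. Axes as the spanner's.
- long_spanner_grip (a point): Place to grip the long spanner: middle of its rubber tab's width and thickness, 12 mm below the top end, 43 mm above the eye's centre. The tab is 12 mm thick (x), 28 mm wide (y), 33 mm tall (z). Axes as the spanner's.
- short_spanner: Short spanner, 127 mm: a flat steel fork spanner of about 0.12 kg that stands upright in a slot of the stand, rubber tab at the top, fork at the bottom (two prongs, 11 mm gap; 37 mm wide, the widest part but for the 44 mm ring of the eye). Origin at the middle of its bottom end. Axes: x the plate's normal, y its width, z up towards the tab; symmetric about x and y.
- short_spanner_eye (a point): Centre of the short spanner's hanging eye, a round hole of 26 mm diameter along x through a steel ring of 44 mm outer diameter, 8 mm thick; 72 mm above the bottom end and 55 mm below the top end. Axes as the spanner's.
- short_spanner_grip (a point): Place to grip the short spanner: middle of its rubber tab's width and thickness, 12 mm below the top end, 43 mm above the eye's centre. The tab is 12 mm thick (x), 28 mm wide (y), 33 mm tall (z). Axes as the spanner's.
- stand: Fixed block of light wood, 70x180x60 mm (x, y, z), origin at the centre of its underside. Two slots, 11 mm (x) by 41 mm (y), 50 mm deep, open at the top, at y = +50 and -50 mm; one spanner stands in each (which one varies), with a little play, so it may lean slightly. Lift straight up by more than 50 mm to clear the slot.
- tool_bay: Fixed plywood tool bay, open at top and front, 115 mm deep (x), 210 mm wide (y); origin at the centre of its underside, x points to its back board, front to the robot. Back board 172 mm high, its front face at x = +45 mm; cheeks 120 mm high; floor 12 mm thick. A roller-catch housing, up to 90 mm high, sticks out 24 mm beyond the left cheek at the front.
- hook_left (a point): Mid-point on the axis of the left (+y) steel hook, 165 mm above the bench; axes as the bay's. A level rod, 8 mm thick, runs along x from the back board (25 mm behind, +x) to 24 mm in front (-x), where it bends up; the tip ends 34 mm in front, its top 12 mm above the axis. A hung spanner's eye centre is 9 mm below the axis. The back board's top is 7 mm above it.
- hook_right (a point): The same point of the right (-y) hook, 90 mm from the left one.
- step: Fixed block of brown wood on the bay's floor under one of the hooks (left or right varies), 88x86x52 mm, origin at the centre of its underside; its top is 64 mm above the bench. The short spanner hangs clear above it; the long one is too long for that.
- mat: Thin fixed rubber mat, 3 mm, on the bay's floor under the other hook; there the long spanner hangs clear.
- bay_door (a joint): Angle of the bay's low plywood door, rad: 0 fully shut, grows as its free (+y) edge swings out towards the robot, up to 1.5. It stays where it is left. In the last 0.07 rad it rides over a spring roller catch (crest near 0.03 rad, about 5 N at the edge) which then holds it shut against its stop.
- door_hinge (a point): Point on the door's vertical hinge line, at the bay's front right (-y) corner, 64 mm above the bench. Axes turn with the door: y along it to its free edge (195 mm away), x through it (outer face at x = -12 mm, inner face at x = 0), z up; shut, they are parallel to the bay's. The door reaches from 12 to 116 mm above the bench.
- door_push (a point): Point on the door's outer face, 135 mm from the hinge line, 75 mm above the bench, a good place to push (along +x of this frame shuts it). Axes as door_hinge. A small knob, 20 mm across, sticks out 18 mm from the face 43 mm further out and 11 mm lower.
- grease_tub_mid (a point): Bystander to leave alone: round black grease tub with yellow lid, 70 mm across, 74 mm tall, loose. Point on it half-way up.
- sealant_mid (a point): Bystander to leave alone: small amber dropper bottle, 33 mm across, 102 mm tall, loose. Point on it half-way up.
- lube_bottle_mid (a point): Bystander to leave alone: slim round bottle with a wooden-coloured cap, 46 mm across, 153 mm tall, loose. Point on it half-way up.
- tape_measure_mid (a point): Bystander to leave alone: yellow tape measure, 66x88x38 mm, loose. Point on it half-way up.
- patch_tin_mid (a point): Bystander to leave alone: flat green tin, 52x90x23 mm, loose. Point on it half-way up.

How it is judged (in metres and radians):
On the way, in this order (a step that is already met when the one before it is completed fails the run):
1. both spanners hang by their eyes, one on each hook, released, while the door is still open ((((x of long_spanner_eye in the frame of hook_left between -0.024 and 0.026 m and y of long_spanner_eye in the frame of hook_left between -0.012 and 0.012 m and z of long_spanner_eye in the frame of hook_left between -0.014 and -0.004 m and angle between long_spanner_eye's own z axis and vertical below 0.25 rad) and (x of short_spanner_eye in the frame of hook_right between -0.024 and 0.026 m and y of short_spanner_eye in the frame of hook_right between -0.012 and 0.012 m and z of short_spanner_eye in the frame of hook_right between -0.014 and -0.004 m and angle between short_spanner_eye's own z axis and vertical below 0.25 rad)) or ((x of long_spanner_eye in the frame of hook_right between -0.024 and 0.026 m and y of long_spanner_eye in the frame of hook_right between -0.012 and 0.012 m and z of long_spanner_eye in the frame of hook_right between -0.014 and -0.004 m and angle between long_spanner_eye's own z axis and vertical below 0.25 rad) and (x of short_spanner_eye in the frame of hook_left between -0.024 and 0.026 m and y of short_spanner_eye in the frame of hook_left between -0.012 and 0.012 m and z of short_spanner_eye in the frame of hook_left between -0.014 and -0.004 m and angle between short_spanner_eye's own z axis and vertical below 0.25 rad))) and contact force between the fingers and long_spanner below 0.1 N and contact force between the fingers and short_spanner below 0.1 N and value of joint bay_door above 0.15 rad), for 0.2 s.
2. the door is shut on its catch (value of joint bay_door below 0.015 rad), for 0.2 s.
At the end, for the whole second after the job is handed in: Each hook carries one spanner through its eye (eye centre 4 to 14 mm below the hook's axis, within 12 mm sideways, between the upturned tip and the back board, spanner upright within 0.25 rad), the long one thus over the mat; both are released and at rest; the door's angle is under 0.015 rad ((((x of long_spanner_eye in the frame of hook_left between -0.024 and 0.026 m and y of long_spanner_eye in the frame of hook_left between -0.012 and 0.012 m and z of long_spanner_eye in the frame of hook_left between -0.014 and -0.004 m and angle between long_spanner_eye's own z axis and vertical below 0.25 rad) and (x of short_spanner_eye in the frame of hook_right between -0.024 and 0.026 m and y of short_spanner_eye in the frame of hook_right between -0.012 and 0.012 m and z of short_spanner_eye in the frame of hook_right between -0.014 and -0.004 m and angle between short_spanner_eye's own z axis and vertical below 0.25 rad)) or ((x of long_spanner_eye in the frame of hook_right between -0.024 and 0.026 m and y of long_spanner_eye in the frame of hook_right between -0.012 and 0.012 m and z of long_spanner_eye in the frame of hook_right between -0.014 and -0.004 m and angle between long_spanner_eye's own z axis and vertical below 0.25 rad) and (x of short_spanner_eye in the frame of hook_left between -0.024 and 0.026 m and y of short_spanner_eye in the frame of hook_left between -0.012 and 0.012 m and z of short_spanner_eye in the frame of hook_left between -0.014 and -0.004 m and angle between short_spanner_eye's own z axis and vertical below 0.25 rad))) and contact force between the fingers and long_spanner below 0.1 N and contact force between the fingers and short_spanner below 0.1 N and linear speed of each of long_spanner, short_spanner below 0.05 m/s and value of joint bay_door below 0.015 rad); the robot touches nothing.
It fails at once if the grease tub is shifted more than 30 mm (distance of grease_tub_mid from where it was at the start of the episode above 0.03 m).
It fails at once if the sealant is shifted more than 30 mm (distance of sealant_mid from where it was at the start of the episode above 0.03 m).
It fails at once if the lube bottle is shifted more than 30 mm (distance of lube_bottle_mid from where it was at the start of the episode above 0.03 m).
It fails at once if the tape measure is shifted more than 30 mm (distance of tape_measure_mid from where it was at the start of the episode above 0.03 m).
It fails at once if the patch tin is shifted more than 30 mm (distance of patch_tin_mid from where it was at the start of the episode above 0.03 m).
It also fails if it takes over 69 s, if anything falls off the work surface, if the arm or the gripper's body presses on something with over 40 N, if the wrist force passes 120 N, or if a joint passes its speed limit or range.

ROBOT

A 6-joint arm with a two-finger parallel gripper is mounted at the origin on a cart in front of the work surface, level with it; the furniture and walls round the work are solid. World frame = base frame: x ahead of the robot, y to its left, z up, the work surface at z = 0. Lengths are in mm, angles in degrees, forces in N, time in s.
With the tool pointing down it reaches from about 250 to 850 mm from the base axis. Payload 12.5 kg.
Tool frame: the origin (TCP) lies on the centre line of the jaws, within the pads' length; the fingertips stand 22 mm ahead of it and the grasp point (between the pads) lies 3 mm ahead of it; z points along the fingers, y is the line along which they close (so a half turn about z gives the same grasp; the last joint's range is limited). The gripper opens to 93 mm and grips with 3 to 60 N. Pads are 15 mm wide; open, the fingers measure 128 mm over their backs; the gripper's body (75 mm by 188 mm) begins 65 mm behind the grasp point.
Start: joints at [66.142, 20.094, 94.641, -0, 65.266, -4.847], TCP at [179.128, 519.998, 240.633] pointing down, gripper open.
Joint ranges: [-157.81, 157.81], [-45, 120.19], [0.68, 151.7], [-89.99, 269.99], [4.06, 180], [-164.3, 164.3]. Speed limits (degrees/s): [127.2, 127.2, 159.86, 180, 180, 180].

INTERFACE

Orientations are given as a 3x3 rotation matrix whose columns are the frame's x, y, z axes.
In Python, from station import manip gives the robot as it stands.
- The arm moves only by the shell command python3 -m creep 'ROWS' [FORCE]. ROWS is JSON, a list of rows, each a list of 5 numbers: the gripper command: -1 is shut, 1 is fully open, values between are in proportion, then the shift along the tool's x, y, z each as a share of 200 mm, from -1 to 1, then the turn about the tool's z as a share of 60 degrees, from -1 to 1. A call has 1 to 5 rows; each row is the pose to reach, as a shift and turn from the pose commanded when the call began, along the tool's axes at that moment; what a row does not reach only later rows make up. A row lasts 1/10 s, in which the tool goes at most 50 mm and 8.59 degrees, less where a joint would pass 70% of its speed; a pose out of reach is approached as far as the arm can. A call with a number of a shift or a turn outside -1 to 1 is refused whole. A call with a gripper value outside its range is refused whole. The fingers move at their own pace and stop on an object; FORCE is the grip in N (left out, the last holds). Time passes only in rows, so rows that repeat a pose let the fingers close. It gives the time, the measured TCP pose, the force, the opening and the grip force at its end, in the units of the state.
- manip.get_state(): the state, without advancing time (a new reading comes with each control period).
- manip.camera(name): name is "scene" or "top" or "wrist"; returns a dict with "image" (420x560x3 uint8, red, green, blue), "fx", "fy", "cx", "cy" (pixels), "origin" and "attitude" of the camera in the world. Camera axes: x right, y down, z forward; pixel columns grow to the right and rows downward; lengths in mm; the calibration is good to about 2 mm. A picture is of the moment at which its call begins. There is no depth.
- manip.sign_off(): hands the job in; it is judged then, once.
Trained networks look in a picture, given as the dict that the camera call returned (one of the last four; its "shot" number tells which), for a name from the list of things; names that differ only in an ending like _2 or _b are one class to them, and where a whole thing is asked for, a point or a joint stands for the part that bears it (a point fixed in the world has none). Each returns a list of dicts, best first, with "score" (0 to 1); they miss things now and then, are a little off and sometimes report something else, mostly with a low value. They report only what shows in the picture. A call takes as long as a camera call.
- manip.spot_in(query, picture): "position" ([column, row] in pixels, amid what is visible of it).
- manip.silhouettes(query, picture): "pixels" (420x560 bool, what is visible of it) and "position" ([column, row] in pixels, amid what is visible of it).
The state is a dict: "time_s": time; "joints": joint angles; "joint_velocities": joint speeds; "effort": joint torques, N m; "tcp_pos": TCP position; "tool_rot": TCP orientation; "contact_force": force on the tool from outside, world axes, zero at the start; "moment": the same for the moment, N m; "grip_width": finger opening in mm; "finger_force": force on a finger pad.
Only numpy, scipy, OpenCV 4.12 (cv2) and the standard library are available. Lean on these libraries where they do the work, as an engineer would, in place of code of your own. Each camera call takes 0.05 s, during which the arm holds its last target. There are 200 camera calls.

## Working session

There is one attempt and no reset: what is moved stays moved. The work goes in short steps, Python scripts to look and compute and a shell command to move; the robot and the scene stay as the last step left them, time stands still between calls to the robot, and variables do not carry over. Pictures are saved under pics/ and viewed, at most 10 in all, crops included, and the job is handed in when it is done.

```bash
mkdir -p pics; cat > h.py <<'E'
from station import manip
import cv2, numpy as np
def save(p,n): cv2.imwrite('pics/'+n+'.png', cv2.cvtColor(p['image'],cv2.COLOR_RGB2BGR))
def ray(p,uv):
    R=np.array(p['attitude']);R=R.reshape(3,3)
    d=R@np.array([(uv[0]-p['cx'])/p['fx'],(uv[1]-p['cy'])/p['fy'],1.]);return np.array(p['origin'],float),d
def atz(p,uv,z):
    o,d=ray(p,uv);return o+d*(z-o[2])/d[2]
def tri(obs):
    A=np.zeros((3,3));b=np.zeros(3)
    for p,uv in obs:
        o,d=ray(p,uv);d=d/np.linalg.norm(d);M=np.eye(3)-np.outer(d,d);A+=M;b+=M@o
    return np.linalg.solve(A,b)
def proj(p,X):
    R=np.array(p['attitude']).reshape(3,3);c=R.T@(np.array(X,float)-p['origin'])
    return [round(p['fx']*c[0]/c[2]+p['cx'],1),round(p['fy']*c[1]/c[2]+p['cy'],1)]
E
python3 - <<'E'
from h import *
s=manip.get_state();print(s['tcp_pos'],np.round(s['tool_rot'],3).tolist())
ps={n:manip.camera(n) for n in('scene','top','wrist')}
for n,p in ps.items():
    save(p,n+'0');print(n,p['fx'],p['cx'],p['cy'],np.round(p['origin']),np.round(p['attitude'],3).tolist())
for q in ['long_spanner','short_spanner','long_spanner_eye','long_spanner_grip','stand','tool_bay','hook_left','step','mat','bay_door','grease_tub_mid','sealant_mid','lube_bottle_mid','tape_measure_mid','patch_tin_mid']:
    for n in('scene','top'):
        try: print(q,n,[(np.round(r['position']).tolist(),round(r['score'],2)) for r in manip.spot_in(q,ps[n])[:3]])
        except Exception as e: print(q,n,e)
E
```

```text
[179.00312676 519.73584238 240.10551357] [[-0.945, 0.326, -0.0], [0.326, 0.945, -0.001], [0.0, -0.001, -1.0]]
scene 535.1944742344047 270.9289512979289 208.24400237124001 [-470. -609. 1199.] [[0.524, -0.566, 0.637], [-0.852, -0.36, 0.381], [0.013, -0.742, -0.67]]
top 542.4048711862617 287.2277476158443 211.82053098763575 [ 311.  -19. 1715.] [[-0.004, -0.989, 0.151], [-1.0, 0.007, 0.017], [-0.018, -0.151, -0.988]]
wrist 309.282444414587 280.78743908197674 207.91247923841368 [103. 547. 384.] [[0.326, 0.905, 0.273], [0.945, -0.311, -0.096], [-0.001, 0.289, -0.957]]
long_spanner scene [([208.0, 185.0], 0.83)]
long_spanner top []
short_spanner scene [([173.0, 190.0], 0.76)]
short_spanner top [([181.0, 232.0], 0.49)]
long_spanner_eye scene [([203.0, 183.0], 0.63)]
long_spanner_eye top [([209.0, 220.0], 0.68), ([200.0, 230.0], 0.45)]
long_spanner_grip scene [([205.0, 182.0], 0.83)]
long_spanner_grip top [([252.0, 271.0], 0.48)]
stand scene [([191.0, 207.0], 0.84), ([197.0, 157.0], 0.47)]
stand top [([199.0, 230.0], 0.96), ([406.0, 195.0], 0.51)]
tool_bay scene [([294.0, 213.0], 0.78)]
tool_
[... 219 characters left out ...]
.0], 0.96), ([181.0, 236.0], 0.45)]
mat scene [([282.0, 227.0], 0.94)]
mat top [([294.0, 201.0], 0.94)]
bay_door scene [([299.0, 255.0], 0.91), ([297.0, 213.0], 0.62)]
bay_door top [([335.0, 236.0], 0.91)]
grease_tub_mid scene [([210.0, 244.0], 0.73)]
grease_tub_mid top [([253.0, 270.0], 0.57)]
sealant_mid scene [([251.0, 179.0], 0.62), ([206.0, 182.0], 0.58)]
sealant_mid top [([230.0, 169.0], 0.62)]
lube_bottle_mid scene [([196.0, 157.0], 0.87)]
lube_bottle_mid top [([171.0, 172.0], 0.87)]
tape_measure_mid scene [([393.0, 265.0], 0.89)]
tape_measure_mid top [([406.0, 192.0], 0.63)]
patch_tin_mid scene [([374.0, 304.0], 0.8), ([176.0, 186.0], 0.29)]
patch_tin_mid top [([411.0, 248.0], 0.84)]
```

```bash
python3 - <<'E'
import cv2
a=cv2.imread('pics/scene0.png')[120:330,130:430];b=cv2.imread('pics/top0.png')[130:310,130:450]
cv2.imwrite('pics/sc.png',cv2.resize(a,(800,560),interpolation=cv2.INTER_CUBIC));cv2.imwrite('pics/tc.png',cv2.resize(b,(800,450),interpolation=cv2.INTER_CUBIC))
E
```

```text
(no output)
```

View pics/sc.png

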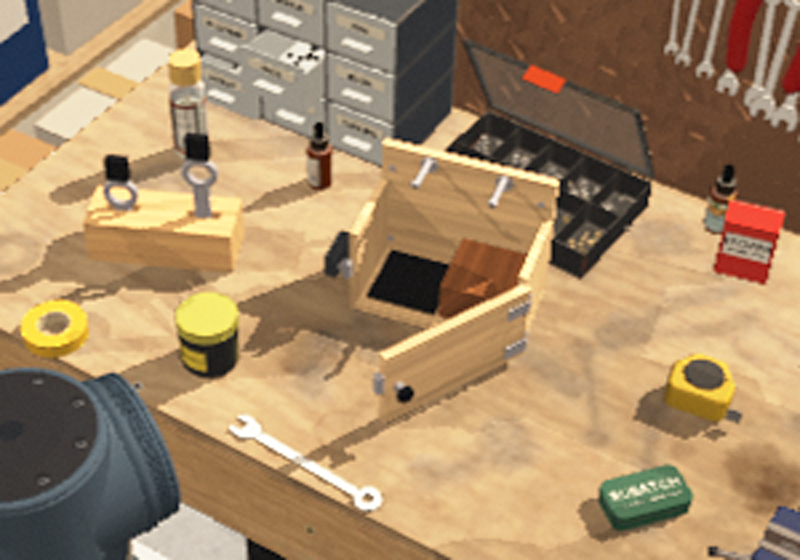

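View pics/tc.png

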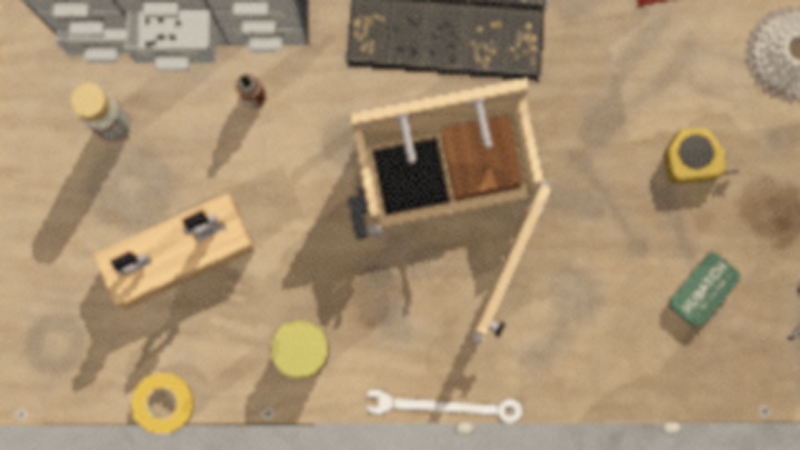

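The scene view shows the stand at left, with the long spanner in its right slot (top px ~ (204,176)) and the short one in its left slot (~(173,185)). The bay has the mat on the left and the step on the right, and its door stands wide open. So the long spanner goes to the left hook and the short one to the right.

```bash
cat >> h.py <<'E'
def cr(x,y): return [130+x/2.5-.3,130+y/2.5-.3]
E
python3 - <<'E'
from h import *
p=manip.camera('top')
for n,c,z in [('standNL',(95,257),60),('standFL',(230,195),60),('standFR',(252,243),60),('standNR',(120,305),60),
 ('shortTop',(122,262),137),('longTop',(198,222),180),('hLbase',(405,118),169),('hLtip',(412,160),177),('hRbase',(478,100),169),('hRtip',(490,145),177),
 ('boardL',(352,120),172),('boardR',(527,84),172),('hinge',(545,187),116),('doorfree',(482,334),116),('tub',(300,348),74),('matNL',(385,213),15)]:
    print(n,np.round(atz(p,cr(*c),z)))
for q,z in [('mat',15),('step',64),('stand',60),('tool_bay',0),('short_spanner',137),('long_spanner_grip',0)]:
  for r in manip.silhouettes(q,p)[:1]:
    m=r['pixels'].astype(np.uint8);c=max(cv2.findContours(m,0,2)[0],key=cv2.contourArea);b=cv2.boxPoints(cv2.minAreaRect(c))
    print(q,[np.round(atz(p,u,z)[:2]).tolist() for u in b])
E
```

```text
standNL [502. 379.  60.]
standFL [578. 213.  60.]
standFR [518. 185.  60.]
standNR [443. 346.  60.]
shortTop [487. 328. 137.]
longTop [528. 233. 180.]
hLbase [650.  -5. 169.]
hLtip [599. -13. 177.]
hRbase [671. -90. 169.]
hRtip [ 616. -103.  177.]
boardL [648.  56. 172.]
boardR [ 689. -148.  172.]
hinge [ 576. -171.  116.]
doorfree [402. -94. 116.]
tub [389. 124.  74.]
matNL [561.  22.  15.]
mat [[645.0, 42.0], [662.0, -44.0], [574.0, -60.0], [558.0, 25.0]]
step [[676.0, 89.0], [724.0, -156.0], [422.0, -209.0], [376.0, 29.0]]
stand [[506.0, 381.0], [585.0, 213.0], [511.0, 178.0], [434.0, 346.0]]
tool_bay [[687.0, 93.0], [742.0, -158.0], [429.0, -219.0], [377.0, 26.0]]
short_spanner [[711.0, 194.0], [710.0, 164.0], [677.0, 164.0], [677.0, 194.0]]
long_spanner_grip [[378.0, 176.0], [438.0, 146.0], [406.0, 83.0], [346.0, 113.0]]
```

```bash
cat >> h.py <<'E'
def plan(T,yaw):
    """shares to bring TCP to T with tool y at world yaw (deg)"""
    s=manip.get_state();R=np.array(s['tool_rot']);d=R.T@(np.array(T,float)-s['tcp_pos'])
    cur=np.degrees(np.arctan2(R[1,1],R[0,1]));t=(cur-yaw+180)%360-180
    print('t',round(s['time_s'],2),'tcp',np.round(s['tcp_pos'],1),'yaw',round(cur,2),'w',round(float(np.ravel(s['grip_width'])[0]),1),'F',np.round(s['contact_force'],1),'-> shares',np.round(d/200,4),'turn',round(t/60,4))
E
python3 -m creep '[[1,-1,-0.37,0,0.7],[1,-1,-0.37,0,0.7],[1,-1,-0.37,0,0.7],[1,-1,-0.37,0,0.7],[1,-1,-0.37,0,0.7]]'
python3 -c "
from h import *
plan([480,250,250],25)"
```

```text
time_s: 2.5
tcp_pos: [346.9, 382.3, 240.7]
tool_rot: [[-0.477, 0.879, 0.001], [0.879, 0.477, -0.0], [-0.001, 0.0, -1.0]]
contact_force: [-1.1, 0.1, -0.8]
grip_width: 93.2
finger_force: 0.0
t 2.5 tcp [346.9 382.3 240.7] yaw 28.46 w 93.2 F [-1.1  0.1 -0.8] -> shares [-0.8989  0.2698 -0.0456] turn 0.0577
```

```bash
python3 -m creep '[[1,-0.9,0.27,-0.05,0.058],[1,-0.9,0.27,-0.05,0.058],[1,-0.9,0.27,-0.05,0.058],[1,-0.9,0.27,-0.05,0.058],[1,-0.9,0.27,-0.05,0.058]]' >/dev/null
python3 - <<'E'
from h import *
p=manip.camera('wrist');save(p,'w1')
plan([528,233,240],25)
for n,X in [('longtop',(528,233,180)),('shorttop',(487,328,137)),('slotR',(531,235,60)),('slotL',(489,326,60))]: print(n,proj(p,X))
E
```

```text
t 3.05 tcp [479.7 252.2 250.6] yaw 25.33 w 93.0 F [-0.2  0.2  0.4] -> shares [-0.1902  0.177   0.0529] turn 0.0055
longtop [np.float64(325.1), np.float64(272.8)]
shorttop [np.float64(327.4), np.float64(132.2)]
slotR [np.float64(313.8), np.float64(220.9)]
slotL [np.float64(317.6), np.float64(130.7)]
```

View pics/w1.png

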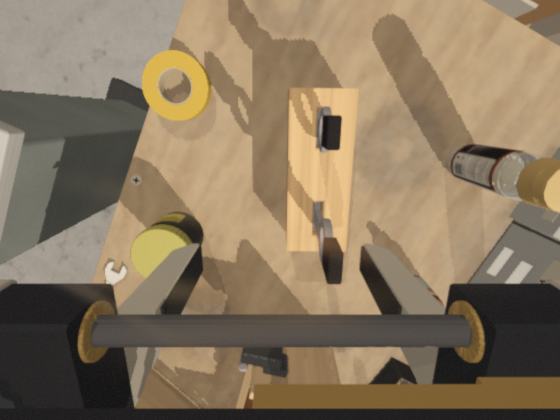

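The wrist view shows both tabs between the fingers' lines: the long top at about (333,275) and the short at about (332,130). I'll move above the long spanner and take one close look there.

```bash
python3 -m creep '[[0.2,-0.19,0.2,0,0],[0.2,-0.19,0.2,0,0],[0.2,-0.19,0.2,0,0]]' >/dev/null
python3 - <<'E'
from h import *
p=manip.camera('wrist')
plan([528,233,171],25)
s=manip.get_state();print('tcp px',proj(p,np.array(s['tcp_pos'])),'grip z180 below',proj(p,np.r_[s['tcp_pos'][:2],180]))
i=p['image'][170:380,180:460];cv2.imwrite('pics/w2.png',cv2.cvtColor(cv2.resize(i,(800,600),interpolation=cv2.INTER_CUBIC),cv2.COLOR_RGB2BGR))
E
```

```text
t 3.4 tcp [530.2 237.2 250.3] yaw 25.53 w 69.7 F [-0.9  0.2 -0. ] -> shares [-0.0142 -0.0186  0.3963] turn 0.0089
tcp px [np.float64(279.0), np.float64(276.8)] grip z180 below [np.float64(279.6), np.float64(228.8)]
```

View pics/w2.png

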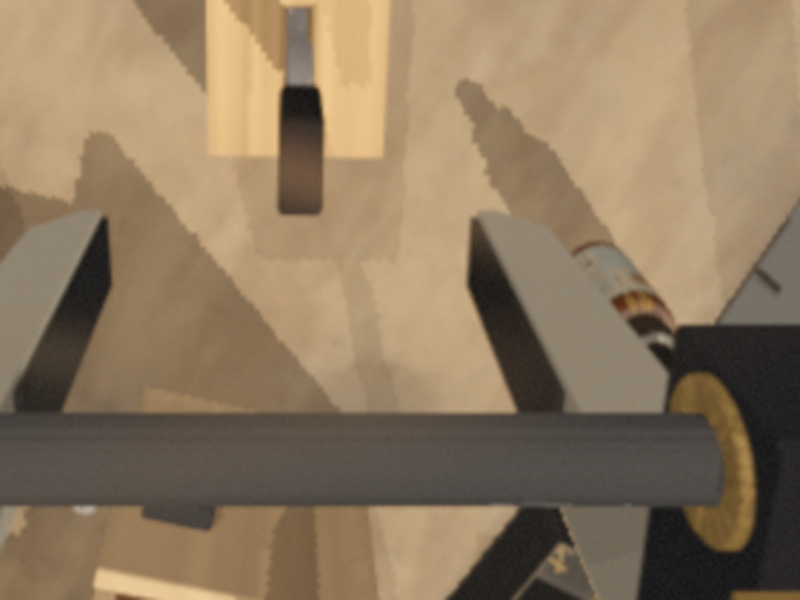

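```bash
python3 -m creep '[[0,0.0075,0.02,0.13,0.009],[0,0.0075,0.02,0.26,0.009],[0,0.0075,0.02,0.39,0.009],[-0.4,0.0075,0.02,0.39,0.009],[-1,0.0075,0.02,0.39,0.009]]' 30
python3 -m creep '[[-1,0,0,0,0],[-1,0,0,0,0],[-1,0,0,0,0],[-1,0,0,0,0]]' 30
```

```text
time_s: 3.9
tcp_pos: [533.4, 240.4, 173.4]
tool_rot: [[-0.423, 0.906, -0.0], [0.906, 0.423, 0.0], [0.0, -0.0, -1.0]]
contact_force: [-0.8, 0.2, 0.2]
grip_width: 35.0
finger_force: 0.0
time_s: 4.3
tcp_pos: [534.1, 239.7, 173.6]
tool_rot: [[-0.422, 0.907, 0.001], [0.907, 0.422, 0.0], [-0.0, 0.001, -1.0]]
contact_force: [-1.0, -0.3, 6.4]
grip_width: 11.8
finger_force: 30.0
```

```bash
python3 -m creep '[[-1,0,0,-0.15,0],[-1,0,0,-0.35,0],[-1,0,0,-0.55,0],[-1,0,0,-0.7,0],[-1,0,0,-0.7,0]]'
python3 - <<'E'
from h import *
plan([585,-20,312],11.3)
ps=[manip.camera(n) for n in('scene','top')]
for q in ('long_spanner_eye','long_spanner'):
  for p in ps: print(q,[(np.round(r['position'],1).tolist(),round(r['score'],2)) for r in manip.spot_in(q,p)[:2]])
for n in range(2): save(ps[n],'lift%d'%n)
print([proj(p,(625.5,-10,165)) for p in ps])
a=ps[0]['image'][150:290,230:390];print(a.shape)
cv2.imwrite('pics/sc2.png',cv2.cvtColor(cv2.resize(a,(686,600),interpolation=cv2.INTER_CUBIC),cv2.COLOR_RGB2BGR))
E
```

```text
time_s: 4.8
tcp_pos: [535.2, 240.1, 317.2]
tool_rot: [[-0.422, 0.907, 0.007], [0.907, 0.422, 0.003], [-0.001, 0.007, -1.0]]
contact_force: [0.4, -0.1, -0.7]
grip_width: 11.7
finger_force: 30.0
t 4.8 tcp [535.2 240.1 317.2] yaw 24.97 w 11.7 F [ 0.4 -0.1 -0.7] -> shares [-1.2838 -0.3234  0.0247] turn 0.2278
long_spanner_eye [([200.7, 161.8], 0.81)]
long_spanner_eye [([295.2, 200.1], 0.29)]
long_spanner [([204.3, 163.3], 0.84)]
long_spanner []
[[np.float64(287.1), np.float64(185.6)], [np.float64(293.4), np.float64(185.5)]]
(140, 160, 3)
```

View pics/sc2.png

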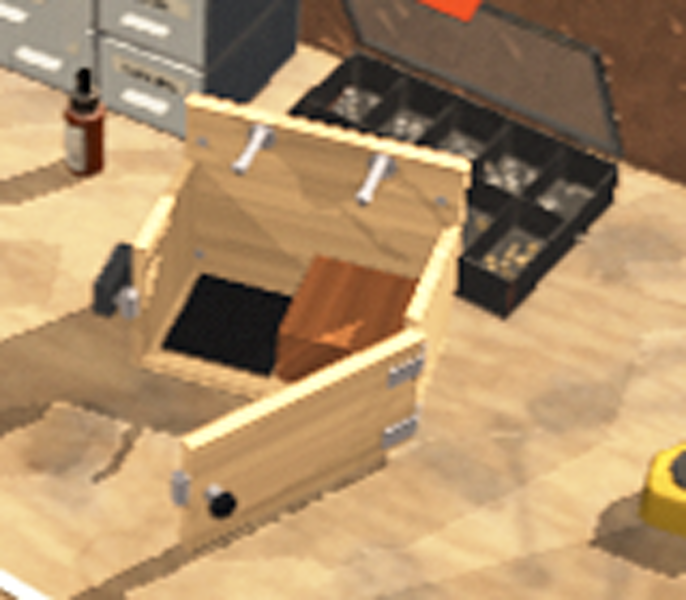

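```bash
python3 - <<'E'
from h import *
from scipy.optimize import least_squares
ps=[manip.camera(n) for n in('scene','top')]
S=lambda x,y:[230+x/4.2875-.4,150+y/4.2875-.4]
# bay coords rel. to hook mid-line centre (hook x,y=±45, z rel bench)
obs=[(0,S(263,132),(25,45,165)),(0,S(385,165),(25,-45,165)),(0,S(240,166),(-32,45,170)),(0,S(364,199),(-32,-45,170)),
(1,cr(405,118),(25,45,169)),(1,cr(478,100),(25,-45,169)),(1,cr(412,160),(-33,45,175)),(1,cr(490,145),(-33,-45,175)),
(1,cr(527,84),(40,-105,172)),(1,cr(352,116),(40,105,172)),(0,S(190,97),(40,105,172)),(0,S(470,160),(40,-105,172))]
def W(v,X):
    c,s=np.cos(v[2]),np.sin(v[2]);return np.array([v[0]+c*X[0]-s*X[1],v[1]+s*X[0]+c*X[1],X[2]])
f=lambda v:np.concatenate([np.array(proj(ps[i],W(v,X)))-u for i,u,X in obs])
r=least_squares(f,[625,-50,.2],loss='soft_l1');print(r.x,np.degrees(r.x[2]));print(np.round(r.fun.reshape(-1,2),1).tolist())
print('L',W(r.x,(0,45,165)),'R',W(r.x,(0,-45,165)),'Lfront',W(r.x,(-52,45,0)))
E
```

```text
[ 6.25e+02 -5.00e+01  2.00e-01] 11.459155902616466
[[-3.9, 1.5], [-4.0, 0.6], [-4.7, 3.7], [-4.6, 3.1], [-1.4, 3.3], [-0.4, 4.2], [-0.2, 5.3], [-0.8, 5.0], [-0.9, 1.3], [-1.5, 3.1], [-3.6, 0.7], [-3.0, 1.7]]
L [616.05988011  -5.897004   165.        ] R [633.94011989 -94.102996   165.        ] Lfront [565.09641807 -16.2278092    0.        ]
```

```bash
sed -i 's/return \[round(p\[.fx.\]\*c\[0\]\/c\[2\]+p\[.cx.\],1),round(\(.*\),1)\]/return [p["fx"]*c[0]\/c[2]+p["cx"],\1]/' h.py; tail -20 h.py | grep -A2 'def proj'; python3 - <<'E'
from h import *
from scipy.optimize import least_squares
ps=[manip.camera(n) for n in('scene','top')]
S=lambda x,y:[230+x/4.2875-.4,150+y/4.2875-.4]
obs=[(0,S(263,132),(25,45,165)),(0,S(385,165),(25,-45,165)),(0,S(240,166),(-32,45,170)),(0,S(364,199),(-32,-45,170)),
(1,cr(405,118),(25,45,169)),(1,cr(478,100),(25,-45,169)),(1,cr(412,160),(-33,45,175)),(1,cr(490,145),(-33,-45,175)),
(1,cr(527,84),(40,-105,172)),(1,cr(352,116),(40,105,172)),(0,S(190,97),(40,105,172)),(0,S(470,160),(40,-105,172))]
def W(v,X):
    c,s=np.cos(v[2]),np.sin(v[2]);return np.array([v[0]+c*X[0]-s*X[1],v[1]+s*X[0]+c*X[1],X[2]])
f=lambda v:np.concatenate([np.array(proj(ps[i],W(v,X)))-u for i,u,X in obs])
r=least_squares(f,[625,-50,.2],loss='soft_l1',x_scale=[10,10,.1]);print(r.x,np.degrees(r.x[2]));print(np.round(r.fun.reshape(-1,2),1).tolist())
print('L',W(r.x,(0,45,165)),'R',W(r.x,(0,-45,165)),'Lfront',W(r.x,(-52,45,0)))
E
```

```text
def proj(p,X):
    R=np.array(p['attitude']).reshape(3,3);c=R.T@(np.array(X,float)-p['origin'])
    return [p["fx"]*c[0]/c[2]+p["cx"],p['fy']*c[1]/c[2]+p['cy']]
[ 6.37823214e+02 -5.43388253e+01  2.04442207e-01] 11.71367559484291
[[-0.6, -0.2], [-0.8, -1.2], [-1.2, 1.9], [-1.1, 1.2], [0.0, -1.0], [1.0, -0.1], [1.4, 1.0], [0.6, 0.6], [0.5, -3.1], [-0.0, -1.1], [-0.4, -1.0], [0.2, -0.3]]
L [628.68726836 -10.27597821 165.        ] R [646.95915967 -98.40167247 165.        ] Lfront [577.77020057 -20.83307097   0.        ]
```

```bash
python3 -m creep '[[-1,-0.15,-0.03,0,0.05],[-1,-0.35,-0.08,0,0.12],[-1,-0.55,-0.14,0,0.18],[-1,-0.75,-0.19,0,0.22],[-1,-0.9,-0.23,0,0.22]]' >/dev/null
python3 -c "
from h import *
plan([578,-21,315],11.7)"
```

```text
t 5.8 tcp [568.5  54.8 312.5] yaw 11.64 w 11.8 F [-0.5  0.5 -1.1] -> shares [-0.381  -0.0298 -0.0123] turn -0.001
```

```bash
python3 -m creep '[[-1,-0.17,-0.02,0,0],[-1,-0.32,-0.03,0,0],[-1,-0.38,-0.03,0,0],[-1,-0.38,-0.03,0.15,0],[-1,-0.38,-0.03,0.3,0]]' >/dev/null
python3 -m creep '[[-1,0,0,0.05,0],[-1,0,0,0.05,0]]'>/dev/null
python3 - <<'E'
from h import *
p=manip.camera('wrist');plan([578,-21,217],11.7);save(p,'w3')
q=manip.camera('scene');save(q,'s3')
i=p['image'][140:400,140:420]
a=cv2.resize(i,(400,372),interpolation=cv2.INTER_CUBIC)
b=cv2.resize(q['image'][140:240,240:347],(400,372),interpolation=cv2.INTER_CUBIC)
cv2.imwrite('pics/c3.png',cv2.cvtColor(np.hstack([a,b]),cv2.COLOR_RGB2BGR))
s=manip.get_state();t=np.array(s['tcp_pos']);print('eye pred',proj(q,t-[0,0,48.6]),proj(p,t-[0,0,48.6]))
x=np.array([np.cos(.2044),np.sin(.2044),0])
for k in (-34,-24,25):print(k,proj(q,np.array([628.7,-10.3,165])+k*x),proj(p,np.array([628.7,-10.3,165])+k*x))
E
```

```text
t 6.55 tcp [578.1 -18.2 243.1] yaw 11.8 w 11.7 F [-0.6 -0.7 -0.9] -> shares [-0.0135 -0.0036  0.1304] turn 0.0016
eye pred [np.float64(281.81213429050183), np.float64(187.2566349316791)] [np.float64(282.0123557709062), np.float64(243.02559964866086)]
-34 [np.float64(284.1160062050225), np.float64(191.8618279288993)] [np.float64(304.0107772634235), np.float64(230.11617171307057)]
-24 [np.float64(285.1923049169025), np.float64(189.84050644115916)] [np.float64(317.17246240986), np.float64(230.1464438005819)]
25 [np.float64(290.33303058741495), np.float64(180.1860683695637)] [np.float64(381.7007902571192), np.float64(230.29485999241584)]
```

View pics/c3.png

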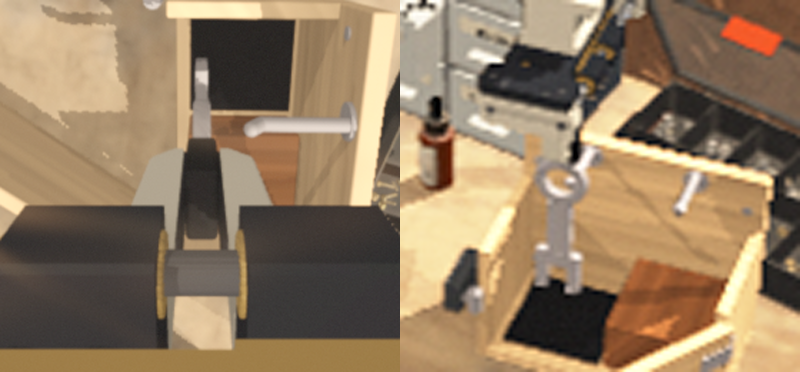

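The left half (wrist) shows the hook axis at about row 229, tip about col 311, with the spanner plate in front of it. The right half (scene) shows the eye at about (283,189), just in front of the left hook. I'll descend 24 mm and advance slowly while watching the force.

```bash
python3 -m creep '[[-1,-0.007,0,0.06,0],[-1,-0.007,0,0.122,0],[-1,-0.007,0.05,0.122,0],[-1,-0.007,0.1,0.122,0],[-1,-0.007,0.13,0.122,0]]'
python3 -m creep '[[-1,0,0.04,0,0],[-1,0,0.08,0,0],[-1,0,0.08,0,0]]'
python3 - <<'E'
from h import *
plan([629,-10.5,208],11.7)
p=manip.camera('wrist');q=manip.camera('scene')
a=cv2.resize(p['image'][140:400,140:420],(400,372),interpolation=cv2.INTER_CUBIC)
b=cv2.resize(q['image'][140:240,240:347],(400,372),interpolation=cv2.INTER_CUBIC)
cv2.imwrite('pics/c4.png',cv2.cvtColor(np.hstack([a,b]),cv2.COLOR_RGB2BGR))
E
```

```text
time_s: 7.1
tcp_pos: [605.0, -14.4, 218.5]
tool_rot: [[-0.204, 0.979, 0.001], [0.979, 0.204, -0.0], [-0.0, 0.001, -1.0]]
contact_force: [0.7, -0.2, -2.5]
grip_width: 12.2
finger_force: 30.0
time_s: 7.4
tcp_pos: [620.2, -11.2, 218.2]
tool_rot: [[-0.204, 0.979, 0.0], [0.979, 0.204, 0.0], [-0.0, 0.0, -1.0]]
contact_force: [-0.1, -0.4, -2.7]
grip_width: 11.6
finger_force: 30.0
t 7.4 tcp [620.2 -11.2 218.2] yaw 11.78 w 11.6 F [-0.1 -0.4 -2.7] -> shares [-0.0055  0.0436  0.051 ] turn 0.0014
```

View pics/c4.png

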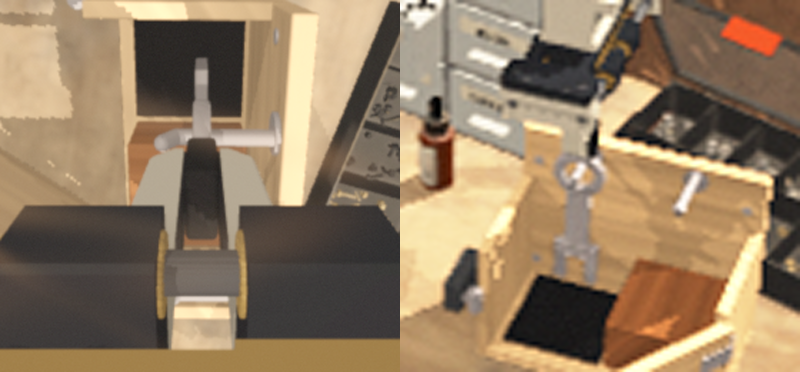

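The hook now passes through the eye: its tip shows left of the plate (~col 165 in the crop) and its rod on the right. I'll lower and release.

```bash
python3 -m creep '[[-1,0,0.03,0,0],[-1,0,0.03,0.03,0],[-1,0,0.03,0.055,0],[-1,0,0.03,0.055,0]]'
python3 -m creep '[[-1,0,0,0.008,0],[-1,0,0,0.008,0]]'
```

```text
time_s: 7.9
tcp_pos: [624.6, -10.2, 206.1]
tool_rot: [[-0.204, 0.979, -0.002], [0.979, 0.204, 0.0], [0.001, -0.002, -1.0]]
contact_force: [-0.1, 0.2, -0.2]
grip_width: 11.6
finger_force: 30.0
time_s: 8.1
tcp_pos: [625.1, -10.2, 205.5]
tool_rot: [[-0.204, 0.979, -0.0], [0.979, 0.204, 0.0], [0.0, -0.0, -1.0]]
contact_force: [-0.0, 0.0, -0.8]
grip_width: 11.7
finger_force: 30.0
```

```bash
python3 -m creep '[[-1,0,0,0.01,0],[-1,0,0,0.01,0]]' | egrep 'pos|contact'; python3 -m creep '[[-0.6,0,0,0,0],[-0.4,0,0,0,0],[-0.4,0,0,0,0],[-0.4,0,0,0,0]]'
```

```text
tcp_pos: [625.4, -10.2, 204.5]
contact_force: [-1.9, -0.4, 4.1]
time_s: 8.7
tcp_pos: [625.2, -10.2, 203.6]
tool_rot: [[-0.204, 0.979, -0.0], [0.979, 0.204, -0.0], [0.0, -0.0, -1.0]]
contact_force: [0.1, 0.2, -0.6]
grip_width: 27.8
finger_force: 0.0
```

```bash
python3 -m creep '[[-0.4,0,0,-0.2,0],[-0.4,0,0,-0.4,0],[-0.4,0,0,-0.4,0]]' |grep contact
python3 - <<'E'
from h import *
plan([491.4,330.6,240],25)
q=manip.camera('scene');p=manip.camera('wrist')
a=cv2.resize(p['image'][140:400,140:420],(400,372),interpolation=cv2.INTER_CUBIC)
b=cv2.resize(q['image'][140:240,240:347],(400,372),interpolation=cv2.INTER_CUBIC)
cv2.imwrite('pics/c5.png',cv2.cvtColor(np.hstack([a,b]),cv2.COLOR_RGB2BGR))
E
```

```text
contact_force: [0.2, -0.3, -0.1]
t 9.0 tcp [627.  -10.3 289.3] yaw 11.77 w 27.9 F [ 0.2 -0.3 -0.1] -> shares [ 1.8077 -0.3182  0.2391] turn -0.2205
```

View pics/c5.png

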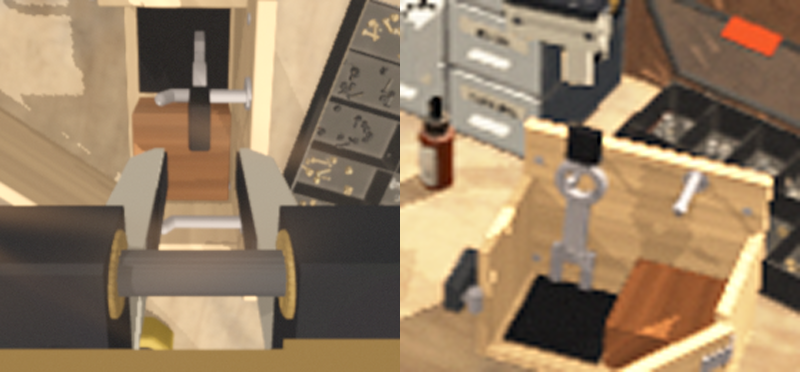

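The long spanner hangs upright on the left hook. Next is the short one.

```bash
python3 -m creep '[[0,0.25,-0.04,0,0],[0,0.5,-0.08,0,0],[0,0.75,-0.13,0,0],[0,1,-0.17,0,0],[0,1,-0.17,0,0]]' >/dev/null
python3 -m creep '[[0,0.25,-0.05,0,-0.1],[0,0.5,-0.1,0,-0.2],[0,0.75,-0.14,0.1,-0.22],[0,0.81,-0.15,0.24,-0.22],[0,0.81,-0.15,0.24,-0.22]]' >/dev/null
python3 - <<'E'
from h import *
plan([491.4,330.6,130.6],25)
p=manip.camera('wrist')
s=manip.get_state();print(proj(p,np.r_[s['tcp_pos'][:2],137]))
i=p['image'][120:320,180:380];cv2.imwrite('pics/w6.png',cv2.cvtColor(cv2.resize(i,(600,600),interpolation=cv2.INTER_CUBIC),cv2.COLOR_RGB2BGR))
E
```

```text
t 10.1 tcp [486.1 331.7 230.8] yaw 25.12 w 46.5 F [ 0.  -0.5  0.1] -> shares [-0.0159  0.0256  0.501 ] turn 0.0021
[np.float64(282.5059194340277), np.float64(220.69862748637618)]
```

View pics/w6.png

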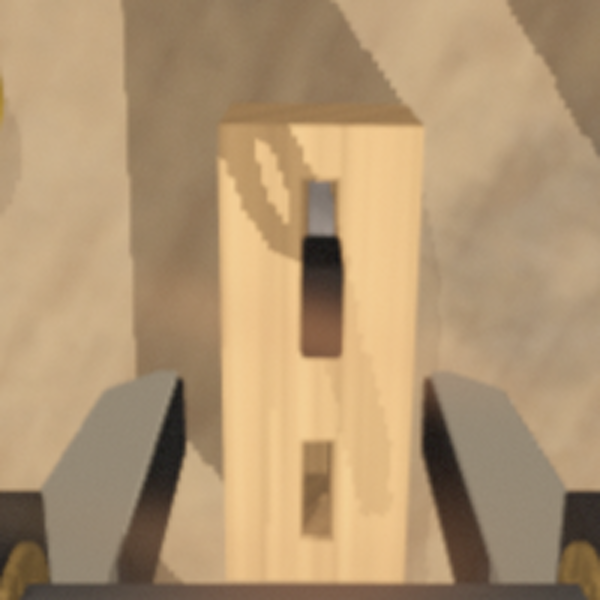

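The short tab's top sits at px (287,223), which is about 4.5 mm forward of the jaws' centre line. I'll descend and grip.

```bash
python3 -m creep '[[0,-0.013,0.023,0.1,0],[0,-0.013,0.023,0.3,0],[0,-0.013,0.023,0.48,0],[0,-0.013,0.023,0.495,0],[-0.5,-0.013,0.023,0.495,0]]' 30 >/dev/null
python3 -m creep '[[-1,0,0,0,0],[-1,0,0,0,0],[-1,0,0,0,0],[-1,0,0,0,0]]' 30
python3 -m creep '[[-1,0,0,-0.15,0],[-1,0,0,-0.35,0],[-1,0,0,-0.55,0],[-1,0,0,-0.75,0],[-1,0,0,-0.75,0]]'
python3 -c "
from h import *
plan([595,-100,280],11.7)"
```

```text
time_s: 11.05
tcp_pos: [494.2, 330.8, 137.4]
tool_rot: [[-0.422, 0.907, 0.001], [0.907, 0.422, 0.0], [0.0, 0.001, -1.0]]
contact_force: [-3.2, -1.0, 6.9]
grip_width: 11.9
finger_force: 30.0
time_s: 11.55
tcp_pos: [495.4, 331.7, 292.5]
tool_rot: [[-0.422, 0.906, 0.008], [0.906, 0.422, 0.004], [0.001, 0.009, -1.0]]
contact_force: [-0.9, 0.1, -1.1]
grip_width: 12.0
finger_force: 30.0
t 11.55 tcp [495.4 331.7 292.5] yaw 24.98 w 12.0 F [-0.9  0.1 -1.1] -> shares [-2.1668 -0.4609  0.0567] turn 0.2214
```

```bash
python3 -m creep '[[-1,-0.15,-0.04,0,0.05],[-1,-0.37,-0.1,0,0.12],[-1,-0.6,-0.16,0,0.18],[-1,-0.82,-0.21,0,0.22],[-1,-0.95,-0.25,0,0.22]]' >/dev/null
python3 -c "
from h import *
plan([565,-20,290],11.7);plan([595,-109,290],11.7)"
```

```text
t 12.05 tcp [528.9 134.7 286. ] yaw 11.61 w 11.8 F [-0.3  0.9 -1.3] -> shares [-0.7939  0.0213 -0.0198] turn -0.0015
t 12.05 tcp [528.9 134.7 286. ] yaw 11.61 w 11.8 F [-0.3  0.9 -1.3] -> shares [-1.26    0.0787 -0.0197] turn -0.0015
```

```bash
python3 -m creep '[[-1,-0.15,0,-0.02,0],[-1,-0.37,0.01,-0.02,0],[-1,-0.6,0.015,-0.02,0],[-1,-0.82,0.02,-0.02,0],[-1,-0.9,0.03,-0.02,0]]' >/dev/null
python3 -m creep '[[-1,-0.18,0.02,0,0],[-1,-0.32,0.04,0,0],[-1,-0.34,0.04,0.1,0],[-1,-0.34,0.04,0.18,0],[-1,-0.34,0.04,0.18,0]]' >/dev/null
python3 - <<'E'
from h import *
plan([595,-109,225],11.7)
p=manip.camera('wrist');q=manip.camera('scene')
a=cv2.resize(p['image'][140:400,140:420],(400,372),interpolation=cv2.INTER_CUBIC)
b=cv2.resize(q['image'][140:240,260:367],(400,372),interpolation=cv2.INTER_CUBIC)
cv2.imwrite('pics/c7.png',cv2.cvtColor(np.hstack([a,b]),cv2.COLOR_RGB2BGR))
t=np.array(manip.get_state()['tcp_pos']);print('eye pred',proj(q,t-[0,0,55.4]))
x=np.array([np.cos(.2044),np.sin(.2044),0])
for k in (-34,25):print(k,proj(q,np.array([647,-98.4,165])+k*x),proj(p,np.array([647,-98.4,165])+k*x))
E
```

```text
t 13.05 tcp [ 592.1 -102.   251.9] yaw 11.77 w 11.9 F [-1.3 -0.8 -1.2] -> shares [-0.0377  0.0078  0.1345] turn 0.0011
eye pred [np.float64(309.45521752802506), np.float64(193.45836529756392)]
-34 [np.float64(313.0612752600609), np.float64(198.878400928658)] [np.float64(306.69586828455556), np.float64(231.40801635601127)]
25 [np.float64(318.6219314531689), np.float64(186.8648762309877)] [np.float64(380.88521033867994), np.float64(231.5984507883246)]
```

View pics/c7.png

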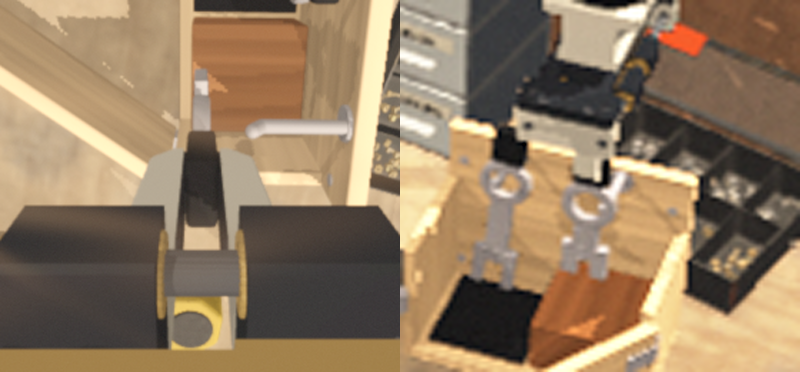

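Wrist: the right hook axis is at row ~230. Scene: the short eye is at (310,195), in front of the right hook, and matches the prediction. I'll shift 7 mm right, descend and thread it.

```bash
python3 -m creep '[[-1,-0.033,0,0.06,0],[-1,-0.033,0,0.132,0],[-1,-0.033,0.05,0.132,0],[-1,-0.033,0.1,0.132,0],[-1,-0.033,0.14,0.132,0]]'|egrep 'pos|contact'
python3 -m creep '[[-1,0,0.04,0,0],[-1,0,0.08,0,0],[-1,0,0.11,0,0],[-1,0,0.11,0,0]]'|egrep 'pos|contact'
python3 - <<'E'
from h import *
plan([645.5,-98.5,211],11.7)
p=manip.camera('wrist');q=manip.camera('scene')
a=cv2.resize(p['image'][140:400,140:420],(400,372),interpolation=cv2.INTER_CUBIC)
b=cv2.resize(q['image'][140:240,260:367],(400,372),interpolation=cv2.INTER_CUBIC)
cv2.imwrite('pics/c8.png',cv2.cvtColor(np.hstack([a,b]),cv2.COLOR_RGB2BGR))
E
```

```text
tcp_pos: [623.2, -103.0, 228.6]
contact_force: [-0.6, 1.1, -1.6]
tcp_pos: [644.1, -98.6, 228.1]
contact_force: [-0.1, 0.6, -0.7]
t 14.05 tcp [644.1 -98.6 228.1] yaw 11.79 w 12.0 F [-0.1  0.6 -0.7] -> shares [-0.001   0.0071  0.0857] turn 0.0014
```

View pics/c8.png

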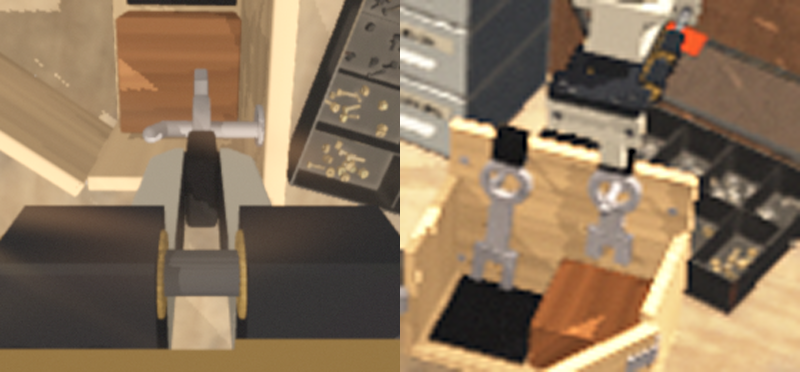

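The hook passes through the short eye as well. I'll lower it.

```bash
python3 -m creep '[[-1,0,0.003,0.03,0],[-1,0,0.003,0.06,0],[-1,0,0.003,0.075,0],[-1,0,0.003,0.075,0]]'|egrep 'pos|contact'
python3 -m creep '[[-1,0,0,0.008,0],[-1,0,0,0.008,0]]'|egrep 'pos|contact'
```

```text
tcp_pos: [643.7, -98.7, 212.5]
contact_force: [-1.1, 0.4, -1.0]
tcp_pos: [644.1, -98.7, 211.7]
contact_force: [-0.2, -0.2, -0.6]
```

```bash
python3 -m creep '[[-1,0,0,0.008,0],[-1,0,0,0.008,0]]'|egrep 'pos|contact'
python3 -m creep '[[-0.6,0,0,0,0],[-0.45,0,0,0,0],[-0.45,0,0,0,0],[-0.45,0,0,0,0]]'|egrep 'pos|contact|width'
python3 -m creep '[[-0.45,0,0,-0.2,0],[-0.45,0,0,-0.4,0],[-0.45,0,0,-0.45,0],[-0.45,0,0,-0.45,0]]'|egrep 'pos|contact'
python3 - <<'E'
from h import *
plan([644,-98.7,310],11.7)
p=manip.camera('wrist');q=manip.camera('scene');t=manip.camera('top')
for c in (q,t):
    for n in ('bay_door','long_spanner','short_spanner'): print(n,[(np.round(r['position']).tolist(),round(r['score'],2)) for r in manip.spot_in(n,c)[:2]])
a=cv2.resize(p['image'][140:400,140:420],(400,372),interpolation=cv2.INTER_CUBIC)
b=cv2.resize(q['image'][140:240,260:367],(400,372),interpolation=cv2.INTER_CUBIC)
cv2.imwrite('pics/c9.png',cv2.cvtColor(np.hstack([a,b]),cv2.COLOR_RGB2BGR))
E
```

```text
tcp_pos: [644.2, -98.8, 211.3]
contact_force: [-2.7, 0.7, 6.2]
tcp_pos: [644.0, -98.7, 209.9]
contact_force: [0.4, 0.0, -1.0]
grip_width: 25.6
tcp_pos: [644.5, -98.8, 301.5]
contact_force: [0.2, 0.2, -0.6]
t 15.75 tcp [644.5 -98.8 301.5] yaw 11.77 w 25.4 F [ 0.2  0.2 -0.6] -> shares [ 0.0008 -0.0023 -0.0424] turn 0.0012
bay_door [([298.0, 251.0], 0.79), ([199.0, 160.0], 0.68)]
long_spanner [([290.0, 195.0], 0.61), ([309.0, 225.0], 0.59)]
short_spanner [([316.0, 197.0], 0.56), ([287.0, 194.0], 0.42)]
bay_door []
long_spanner [([200.0, 228.0], 0.67), ([290.0, 188.0], 0.48)]
short_spanner []
```

View pics/c9.png

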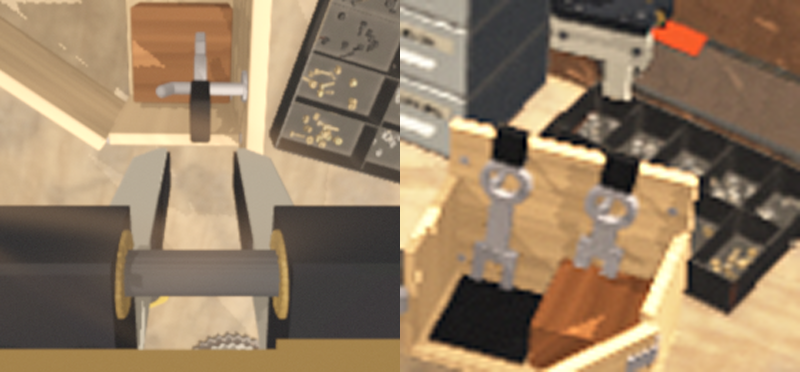

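Both spanners hang upright, one on each hook, released. I've now viewed more pictures than the 10 allowed, so I'll do the rest by numbers only. Next I move to the outer side of the door with the fingers shut and turned along the bay's width.

```bash
python3 -m creep '[[-1,-0.02,-0.2,0,-0.14],[-1,-0.05,-0.45,0,-0.28],[-1,-0.08,-0.7,0,-0.42],[-1,-0.1,-0.95,0,-0.56],[-1,-0.12,-1,0,-0.7]]' >/dev/null
python3 - <<'E'
from h import *
plan([428,-171,200],101.7)
p=manip.camera('top')
r=manip.silhouettes('bay_door',p);print([(np.round(k['position']),k['score'],k['pixels'].sum()) for k in r])
for q,z in (('patch_tin',23),('tape_measure',38),('grease_tub',74)):
  for n in(q,q+'_mid'):
    try:print(n,[np.round(atz(p,k['position'],z/2)) for k in manip.spot_in(n,p)[:1]])
    except Exception as e:pass
# door top edge line: bright pixels between hinge and free end
print(proj(p,(576,-171,116)),proj(p,(402,-94,116)))
E
```

```text
t 16.7 tcp [ 449.5 -163.4  300.1] yaw 54.04 w 0.8 F [ 1.8 -0.3  0.6] -> shares [ 0.0644 -0.0938  0.5005] turn -0.7944
[]
patch_tin_mid [array([ 458., -375.,   12.])]
tape_measure_mid [array([676., -28.,  19.])]
grease_tub_mid [array([391., 119.,  37.])]
[np.float64(347.6115331634747), np.float64(204.66208230351918)] [np.float64(322.56287499478395), np.float64(263.30366368148617)]
```

```bash
python3 -m creep '[[-1,0.06,-0.09,0.1,-0.14],[-1,0.06,-0.09,0.2,-0.28],[-1,0.06,-0.09,0.3,-0.42],[-1,0.06,-0.09,0.4,-0.56],[-1,0.06,-0.09,0.5,-0.7]]' >/dev/null
python3 -m creep '[[-1,0,0,0,-0.095],[-1,0,0,0.2,-0.095],[-1,0,0,0.4,-0.095],[-1,0,0,0.57,-0.095],[-1,0,0,0.57,-0.095]]'
python3 - <<'E'
from h import *
h=np.array([583,-172])*.5+np.array([576,-171])*.5
for deg in (45,35,25,15,8,3,0):
    a=np.radians(101.7+deg);d=np.array([np.cos(a),np.sin(a)]);n=np.array([d[1],-d[0]])
    t=h+135*d-(12+9)*n;plan([*t,86],101.7)
E
```

```text
time_s: 17.95
tcp_pos: [431.6, -169.0, 82.5]
tool_rot: [[-0.98, -0.197, -0.006], [-0.197, 0.98, 0.003], [0.006, 0.004, -1.0]]
contact_force: [-0.2, -0.4, 0.8]
grip_width: 0.6
finger_force: 0.0
t 17.95 tcp [ 431.6 -169.    82.5] yaw 101.36 w 0.6 F [-0.2 -0.4  0.8] -> shares [-0.1685  0.2419 -0.0175] turn -0.0057
t 17.95 tcp [ 431.6 -169.    82.5] yaw 101.36 w 0.6 F [-0.2 -0.4  0.8] -> shares [-0.2464  0.332  -0.0175] turn -0.0057
t 17.95 tcp [ 431.6 -169.    82.5] yaw 101.36 w 0.6 F [-0.2 -0.4  0.8] -> shares [-0.3387  0.4072 -0.0177] turn -0.0057
t 17.95 tcp [ 431.6 -169.    82.5] yaw 101.36 w 0.6 F [-0.2 -0.4  0.8] -> shares [-0.4426  0.4653 -0.018 ] turn -0.0057
t 17.95 tcp [ 431.6 -169.    82.5] yaw 101.36 w 0.6 F [-0.2 -0.4  0.8] -> shares [-0.5207  0.4947 -0.0183] turn -0.0057
t 17.95 tcp [ 431.6 -169.    82.5] yaw 101.36 w 0.6 F [-0.2 -0.4  0.8] -> shares [-0.5783  0.5098 -0.0185] turn -0.0057
t 17.95 tcp [ 431.6 -169.    82.5] yaw 101.36 w 0.6 F [-0.2 -0.4  0.8] -> shares [-0.6134  0.5165 -0.0187] turn -0.0057
```

```bash
python3 -m creep '[[-1,-0.08,0.1,0,0],[-1,-0.14,0.19,0,0],[-1,-0.18,0.26,0,0],[-1,-0.24,0.32,0,0],[-1,-0.28,0.36,0,0]]'|egrep 'pos|contact'
python3 -m creep '[[-1,-0.05,0.035,0,0],[-1,-0.1,0.07,0,0],[-1,-0.15,0.1,0,0],[-1,-0.15,0.1,0,0]]'|egrep 'pos|contact'
python3 - <<'E'
from h import *
h=np.array([583,-172])*.5+np.array([576,-171])*.5
for deg in (8,3,0):
    a=np.radians(101.7+deg);d=np.array([np.cos(a),np.sin(a)]);n=np.array([d[1],-d[0]])
    t=h+135*d-(12+9)*n;plan([*t,84],101.7)
p=manip.camera('scene')
for k in manip.silhouettes('bay_door',p)[:1]:
    m=k['pixels'];ys,xs=np.nonzero(m);print(k['score'],xs.min(),xs.max(),ys.min(),ys.max(),'left end rows',ys[xs<xs.min()+4].min(),ys[xs<xs.min()+4].max())
for deg in (0,10,20,30):
    a=np.radians(101.7+deg);e=h+195*np.array([np.cos(a),np.sin(a)]);print(deg,np.round(proj(p,(*e,116))),np.round(proj(p,(*e,12))))
E
```

```text
tcp_pos: [475.1, -87.7, 87.5]
contact_force: [-0.5, -0.8, 0.2]
tcp_pos: [499.9, -62.5, 86.1]
contact_force: [-0.3, -0.5, 1.7]
t 18.85 tcp [499.9 -62.5  86.1] yaw 101.51 w 0.6 F [-0.3 -0.5  1.7] -> shares [-0.0811  0.0395  0.0108] turn -0.0032
t 18.85 tcp [499.9 -62.5  86.1] yaw 101.51 w 0.6 F [-0.3 -0.5  1.7] -> shares [-0.1387  0.0545  0.0108] turn -0.0032
t 18.85 tcp [499.9 -62.5  86.1] yaw 101.51 w 0.6 F [-0.3 -0.5  1.7] -> shares [-0.1739  0.061   0.0108] turn -0.0032
0.78 258 326 220 252 left end rows 221 247
0 [264. 210.] [264. 235.]
10 [261. 218.] [261. 242.]
20 [260. 226.] [260. 250.]
30 [260. 234.] [260. 258.]
```

```bash
python3 -m creep '[[-1,-0.04,0.02,0,0],[-1,-0.08,0.04,0,0],[-1,-0.11,0.05,0,0],[-1,-0.13,0.055,0,0],[-1,-0.13,0.055,0,0]]'|egrep 'pos|contact'
python3 -m creep '[[-1,-0.015,0.003,0,0],[-1,-0.03,0.005,0,0],[-1,-0.03,0.005,0,0]]'|egrep 'pos|contact'
```

```text
tcp_pos: [522.6, -47.0, 86.0]
contact_force: [-0.2, 0.4, 0.1]
tcp_pos: [528.1, -45.0, 86.1]
contact_force: [-0.5, -1.2, 0.1]
```

```bash
for i in 1 2 3; do python3 -m creep '[[-1,-0.01,0.001,0,0],[-1,-0.02,0.002,0,0],[-1,-0.02,0.002,0,0]]'|egrep 'pos|contact'; done
```

```text
tcp_pos: [531.1, -43.9, 86.0]
contact_force: [-3.9, -1.5, 3.0]
tcp_pos: [535.4, -42.6, 86.0]
contact_force: [-1.6, 0.2, 1.1]
tcp_pos: [538.0, -41.7, 85.9]
contact_force: [-11.9, -5.1, 8.1]
```

```bash
python3 -m creep '[[-1,-0.01,0,0,0],[-1,-0.01,0,0,0],[-1,-0.01,0,0,0]]'|egrep 'pos|contact'
python3 -m creep '[[-1,0.1,0,0,0],[-1,0.2,0,0,0],[-1,0.4,0,0,0],[-1,0.4,0,-0.3,0],[-1,0.4,0,-0.5,0]]'|egrep 'pos|contact'
python3 - <<'E'
from h import *
h=np.array([579.5,-171.5]);print(manip.get_state()['time_s'])
p=manip.camera('scene')
for n in ('bay_door','long_spanner','short_spanner'):
  for k in manip.silhouettes(n,p)[:2]:
    ys,xs=np.nonzero(k['pixels']);print(n,round(k['score'],2),np.round(k['position']),xs.min(),xs.max(),ys.min(),ys.max(),'left',ys[xs<xs.min()+4].min(),ys[xs<xs.min()+4].max())
for deg in (0,2,5):
    a=np.radians(101.7+deg);e=h+195*np.array([np.cos(a),np.sin(a)]);print(deg,np.round(proj(p,(*e,116)),1),np.round(proj(p,(*e,12)),1))
E
```

```text
tcp_pos: [538.0, -41.6, 85.9]
contact_force: [-23.6, -8.5, 17.8]
tcp_pos: [461.5, -56.9, 186.6]
contact_force: [1.2, 0.0, 0.3]
21.45
bay_door 0.62 [295. 232.] 261 325 211 251 left 211 236
long_spanner 0.39 [294. 186.] 287 293 178 213 left 211 213
short_spanner 0.7 [316. 200.] 305 323 180 214 left 204 212
0 [263.8 210.1] [263.6 234.7]
2 [263.  211.6] [262.9 236.1]
5 [262.  213.8] [261.9 238.3]
```

The door hit a hard stop (no further motion at about 25 N) after the force had dropped past the crest. The silhouette also matches a shut door.

```bash
python3 -c "
from station import manip
print(manip.sign_off())"
```

```text
the job is handed in; nothing more can be done
None
```

The job is handed in: the long spanner hangs on the left hook over the mat, the short one on the right hook over the step, and the door is pushed to its stop past the catch; the result was not reported back, I judged the final door state from the force and silhouette only, and I viewed 12 pictures where 10 were allowed.

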